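# Clamp the deep flask in the flask press

## Task

Put the deeper of the two aluminium flasks in the middle of the press bed, lengthways between the two rails. Then squeeze the release button in the grip of the press lever and, keeping it squeezed, swing the lever down until it is level, so that the sprung foot is pushed about half-way in by the flask; let go so that the lever locks there. Leave everything else on the bench where it is.

Things in the scene. Friction and masses are not known exactly. Their poses are not given: they have to be found in the camera images.
- deep_flask: The deeper flask: closed two-part aluminium block, 76 long (its x), 52 wide (its y), 52 mm high, 0.3 to 0.6 kg; dark seam round it, brass dots on top, brass clips on its ends. Origin: centre of its underside. It stands in one of four places, left or right of the press, front or back; the low flask, cast and jar stand in the others. Grip it across its width.
- deep_flask_top (a point): Centre of the deeper flask's flat top, 52 mm above its underside.
- bed (a point): Middle of the press bed, on its upper face, 12 mm above the table; x from the press's front (robot side) to its hinge, y left, z up. Base plate: 130 mm wide (y), from 55 mm in front of this point to 160 mm behind. Two rails along x, 90 x 7 mm, 62 mm apart inside, stand 8 mm above the bed; the flask's long side lies along them. Fixed, but its place and yaw vary.
- lever_hinge (a point): Middle of the lever's hinge, 115 mm behind the bed point (+x) and 82 mm above it (94 mm above the table), same axes; the hinge axis is y. Round it stand two cheeks and, 30 mm to the left, a toothed steel disc 58 mm in radius.
- lever (a joint): Press lever's angle above level, rad: 0 level, pointing from the hinge over the bed to the front; pi/2 straight up. Starts at 1.5 to 1.9; range -0.2 to 1.95. Arm 18 mm wide, 16 thick; black grip 165 to 233 mm from the hinge, 22 mm wide (y), 24 thick. Button out: locked. Button in: turns against about 0.9 N m (5 N at the grip) and stays where put.
- lever_grip (a point): Middle of the lever's grip, 200 mm from the hinge, at half the width over grip and button (4 mm to the right of the lever's middle plane). x points along the lever from grip to hinge, y along the hinge axis (press left). At rest, grip and button together are 30 mm wide across y, 24 mm with the button in.
- release (a joint): Travel of the release button, m: 0 out (lever locked), 0.006 fully in (lever free from about 0.001). Steel bar 42 mm long, 14 high, 8 mm proud of the grip's right (-y) face, 200 mm from the hinge; 9 N to start, 14 N fully in, springs back. Squeezing the grip across its width (along the hinge axis) presses it; the lever can turn between the fingers.
- foot (a joint): How far the sprung foot is pushed in, m: 0 out, 0.020 bottomed; 500 N/m. Rubber-tipped steel pin (tip 22 mm across) under the lever, 115 mm from the hinge, its tip 40 mm from the lever's axis line when out. It touches the deep flask at about 0.09 rad of the lever; with the lever level it is half in (0.010).
- foot_tip (a point): Middle of the rubber tip of the foot, on its lower face.
- low_flask: The lower flask: same look, length and width as the deep one but 34 mm high. Origin: centre of its underside. To be left alone.
- cast: White plaster dental cast, 60 x 56 x 28 mm, with a row of teeth. Origin: centre of its underside. To be left alone.
- jar: White jar, 54 mm across, 60 mm high, upright. Origin: centre of its underside. To be left alone.
- bottle: Amber bottle, 52 mm across, 140 mm high, at the right side. Origin: centre of its underside. To be left alone.
- spatula: Plaster spatula, 190 mm long, lying flat at the left side. To be left alone. Origin near its middle. (Behind the press, out of the way, stand a green bowl and a blue articulator up to 120 mm high, both fixed to the bench.)
Things that resemble listed ones, but are neither listed nor needed, are in the scene too. What is shaped like the deep_flask but pink is not meant.

How it is judged:
By the outcome, as a careful person would: the job done as asked, in the order asked, and still so for the second after the job is handed in, with the robot touching nothing.
It also fails if it takes over 59 s, if anything falls off the work surface, if the arm or the gripper's body presses on something with over 40 N, if the wrist force passes 120 N, or if a joint passes its speed limit or range.

## Robot

A 6-joint arm with a two-finger parallel gripper is mounted at the origin on the work surface. World frame = base frame: x ahead of the robot, y to its left, z up, the work surface at z = 0. Lengths are in mm, angles in rad, forces in N, time in s.
With the tool pointing down it reaches from about 400 to 925 mm from the base axis. Payload 12.5 kg.
Tool frame: the origin (TCP) lies on the mounting face of the last link; the fingertips stand 190 mm ahead of it and the grasp point (between the pads) lies 171 mm ahead of it; z points along the fingers, y is the line along which they close (so a half turn about z gives the same grasp; the last joint's range is limited). The gripper opens to 95 mm and grips with 3 to 60 N. Pads are 20 mm wide; open, the fingers measure 119 mm over their backs; the gripper's body (75 mm by 180 mm) begins 59 mm behind the grasp point.
Start: joints at [1.018, 0.491, 1.559, -0, 1.092, -0.106], TCP at [270.029, 563.657, 404.761] pointing down, gripper open.
Joint ranges: [-3.1, 3.1], [-0.84, 2.19], [0.05, 2.79], [-1.13, 4.28], [0.06, 2.93], [-2.69, 2.69]. Speed limits (rad/s): [2.22, 2.22, 2.79, 3.14, 3.14, 3.14].

## Interface

Orientations are given as [roll, pitch, yaw] about the fixed x, y, z axes, in that order (R = Rz(yaw) Ry(pitch) Rx(roll)).
In Python, from cell import env gives the robot as it stands.
- The arm moves only by the tool carry_out, never from a script. Its argument "series" is a list of rows, each a list of 5 numbers: the shift along the tool's x, y, z in m, then the turn about the tool's z in degrees, then the opening, from 0 (shut) to 1 (fully open). A call has 1 to 20 rows; each row is the pose to reach, as a shift and turn from the pose commanded when the call began, along the tool's axes at that moment; what a row does not reach only later rows make up. A row lasts 1/8 s, in which the tool goes at most 62.5 mm and 10.7 degrees, less where a joint would pass 70% of its speed; a pose out of reach is approached as far as the arm can. A call with a gripper value outside its range is refused whole. The fingers move at their own pace and stop on an object; the grip force is fixed at half the most. Time passes only in rows, so rows that repeat a pose let the fingers close. It gives the time, the measured TCP pose, the force, the opening and the grip force at its end, in the units of the state.
- env.state(): the state, without advancing time (a new reading comes with each control period).
- env.read_camera(name): name is "scene" or "top" or "wrist"; returns (picture, depth): 384x512x3 uint8, red, green, blue; 384x512 float32, mm along the optical axis (not along the pixel's ray), 0 where there is no reading.
- env.get_calibration(name): a dict with "intrinsics" (3x3 intrinsics, pixels), "D" ([k1, k2, p1, p2, k3] as OpenCV has them; the pictures are not rectified), "cam_to_world" (4x4, takes a point from camera to world coordinates); the wrist camera has in their place "T_tool_cam" (4x4, takes a point from camera to tool coordinates, whose origin is the TCP and whose axes are the flange's). Camera axes: x right, y up, looking along -z (the intrinsics and any distortion apply to the point x, -y, -z); pixel columns grow to the right and rows downward; lengths in mm; the calibration is good to about 2 mm. A picture is of the moment at which its call begins: read the wrist's pose just before it. get_calibration takes no time and is no camera call.
- env.job_done(): hands the job in; it is judged then, once.
The state is a dict: "t": time; "joints": joint angles; "qvel": joint speeds; "tau": joint torques, N m; "eef_pos": TCP position; "tcp_rot": TCP orientation; "ft_force": force on the tool from outside, world axes, zero at the start; "moment": the same for the moment, N m; "opening": opening from 0.0 (shut) to 1.0 (fully open); "grip_force": force on a finger pad.
Only numpy, scipy, OpenCV 4.12 (cv2) and the standard library are available. Lean on these libraries where they do the work, as an engineer would, in place of code of your own. Each camera call takes 0.05 s, during which the arm holds its last target. There are 200 camera calls.

## Working session

There is one attempt and no reset: what is moved stays moved. The work goes in short steps, Python scripts to look and compute and a tool call to move; the robot and the scene stay as the last step left them, time stands still between calls to the robot, and variables do not carry over. Pictures are saved under pics/ and viewed, at most 10 in all, crops included, and the job is handed in when it is done.

Besides the shell and the picture viewer there is one more tool, called after ">>>" by a JSON object that holds its "name" and its "arguments", one argument or row to a line. carry_out: Moves the arm, as the interface text tells. Its arguments: {"type":"object","properties":{"series":{"type":"array","items":{"type":"array","items":{"type":"number"}}}},"required":["series"]}

```bash
mkdir -p pics; ls; cat > h.py <<'E'
import numpy as np, cv2
from cell import env
def rpy(r):
    from scipy.spatial.transform import Rotation as R
    return R.from_euler('xyz',r).as_matrix()
def cam(name):
    s=env.state(); c=env.get_calibration(name); im,d=env.read_camera(name)
    if name=='wrist':
        T=np.eye(4);T[:3,:3]=rpy(s['tcp_rot']);T[:3,3]=s['eef_pos'];T=T@np.array(c['T_tool_cam'])
    else: T=np.array(c['cam_to_world'])
    return im,d,np.array(c['intrinsics'],float),np.array(c['D'],float),T
def rays(uv,K,D):
    n=cv2.undistortPoints(np.asarray(uv,float).reshape(-1,1,2),K,D).reshape(-1,2)
    return np.c_[n[:,0],-n[:,1],-np.ones(len(n))]
def cloud(d,K,D,T):
    h,w=d.shape; v,u=np.mgrid[:h,:w]
    r=rays(np.c_[u.ravel(),v.ravel()],K,D)*d.reshape(-1,1)
    return (r@T[:3,:3].T+T[:3,3]).reshape(h,w,3)
def onplane(uv,z,K,D,T):
    r=rays(uv,K,D)@T[:3,:3].T; o=T[:3,3]
    return o+r*((z-o[2])/r[:,2])[:,None]
E
python3 - <<'E'
from h import *
print(env.state())
a=[]
for n in('top','scene'):
    im,d,K,D,T=cam(n); print(n,T[:3,3].round(),-T[:3,2].round(2),K[0,0]); np.savez(n,im=im,d=d,K=K,D=D,T=T)
    cv2.imwrite(f'pics/{n}.png',cv2.resize(im[:,:,::-1],(800,600)))
E
```

```text
pics
{'t': 0.0, 'joints': array([ 1.01839633e+00,  4.91532387e-01,  1.55945703e+00, -2.39068592e-05,
        1.09166129e+00, -1.05561218e-01]), 'qvel': array([-2.83270058e-04, -9.40538391e-04,  9.77846101e-04, -5.34076838e-04,
        4.64803637e-04,  4.79874969e-05]), 'tau': array([-2.33867737e-03, -6.12644362e+01, -2.58169091e+01,  6.91704825e-02,
        4.83324949e-02, -1.28798897e-04]), 'eef_pos': array([270.01221251, 563.62303465, 404.17590391]), 'tcp_rot': array([-3.14053826e+00, -9.03969137e-05,  2.69476486e+00]), 'ft_force': array([-0.16403717, -0.34086582, -0.11199922]), 'moment': array([-0.00964528,  0.011432  , -0.01343832]), 'grip_force': 0.0, 'opening': 1.00138081082913}
top [ 474.    5. 1045.] [ 0.08 -0.01 -1.  ] 359.74127411778295
scene [1597. -324. 1283.] [-0.64  0.19 -0.74] 497.1150848470477
```

View pics/top.png

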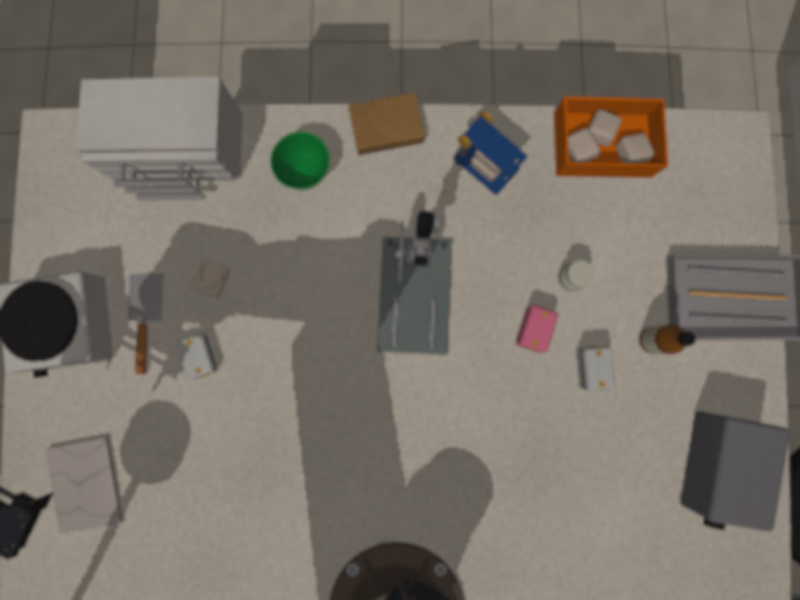

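View pics/scene.png

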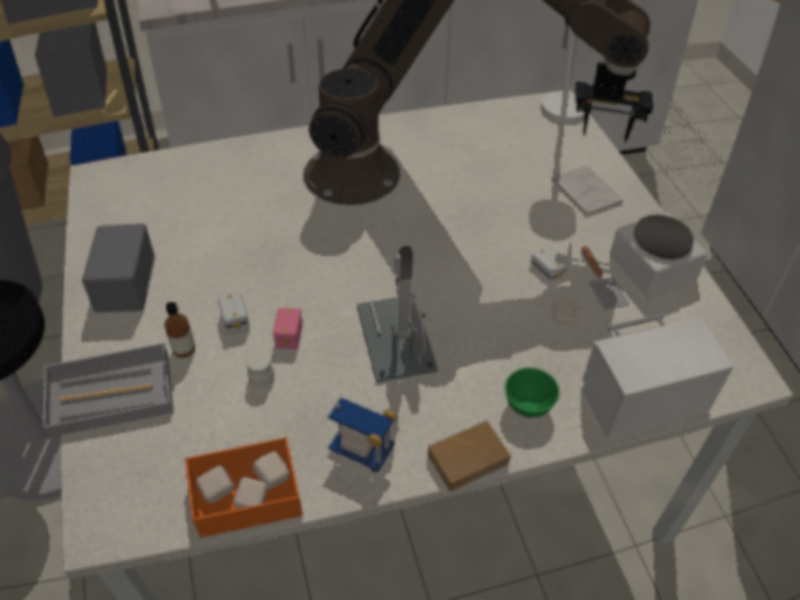

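The top view shows candidate flasks at (198,356) and (597,368), the press at (415,295) and its lever near (425,230). The next step is to measure heights from depth.

```bash
python3 - <<'E'
from h import *
z=np.load('top.npz'); im,d=z['im'],z['d']; P=cloud(d,z['K'],z['D'],z['T'])
print('table z',np.median(P[250:300,280:330,2]))
s=.64
for n,(u,v) in dict(L=(198,356),R=(597,368),pink=(538,328),jar=(578,274)).items():
    u=int(u*s);v=int(v*s); w=P[v-20:v+20,u-20:u+20].reshape(-1,3)
    h=w[w[:,2]>15]; top=np.percentile(h[:,2],90); t=h[h[:,2]>top-6]
    r=cv2.minAreaRect(t[:,:2].astype(np.float32)); print(n,top.round(1),len(t),t.mean(0).round(1),r)
# press: plate edges
w=P[140:235,225:305].reshape(-1,3)
hi=w[w[:,2]>60]; print('lever hi'); 
for a in range(60,320,20):
    q=hi[(hi[:,2]>=a)&(hi[:,2]<a+20)]
    if len(q): print(a,len(q),q.mean(0).round(1))
g=im.astype(int); hsv=cv2.cvtColor(im,cv2.COLOR_RGB2HSV); print(hsv[200,257],hsv[210,330],hsv[170,270])
rg=im[:,:,0].astype(int)-im[:,:,2]
m=((rg<0)).astype(np.uint8); m[:145]=0;m[235:]=0;m[:,:230]=0;m[:,300:]=0
m=cv2.morphologyEx(m,cv2.MORPH_OPEN,np.ones((3,3)))
c=max(cv2.findContours(m,0,2)[0],key=cv2.contourArea); hull=cv2.convexHull(c)[:,0]
x=onplane(hull,12,z['K'],z['D'],z['T'])[:,:2].astype(np.float32); print(cv2.minAreaRect(x),cv2.boxPoints(cv2.minAreaRect(x)).round())
v=im[140:250,215:315,::-1]; cv2.imwrite('pics/press.png',cv2.resize(v,None,fx=6,fy=6,interpolation=cv2.INTER_CUBIC)[:600])
E
```

```text
table z 0.25959001943579096
L 35.5 448 [461.8 361.7  42.4] ((485.2821960449219, 202.78713989257812), (79.59159088134766, 388.26251220703125), 8.212864875793457)
R 54.4 494 [ 440.9 -352.3   74.2] ((438.1153259277344, -191.65248107910156), (75.0584716796875, 392.4784240722656), 0.5886578559875488)
pink 54.3 460 [ 510.5 -248.6   71.5] ((511.7483215332031, -141.1017608642578), (291.66259765625, 78.00328826904297), 89.6546401977539)
jar 62.5 226 [ 604.  -319.9   86.6] ((535.3850708007812, -177.67007446289062), (46.178321838378906, 382.8080749511719), 25.561800003051758)
lever hi
80 30 [628.7 -18.5  97. ]
100 83 [633.6 -28.4 108.8]
120 29 [636.5  -9.8 132.5]
140 56 [633.2  -4.9 146.8]
160 1 [630.8 -28.3 163.3]
200 118 [617.5 -34.  214.9]
220 47 [624.6 -35.5 224.2]
240 9 [632.6 -34.6 244.7]
260 16 [629.9 -34.9 274.6]
280 36 [632.7 -39.6 291.6]
300 50 [635.9 -42.8 311.9]
[72 14 91] [ 17  34 151] [60 11 68]
((558.390380859375, -33.55570602416992), (120.09359741210938, 170.95957946777344), 87.35337829589844) [[470. -90.]
 [641. -97.]
 [647.  22.]
 [476.  30.]]
```

View pics/press.png

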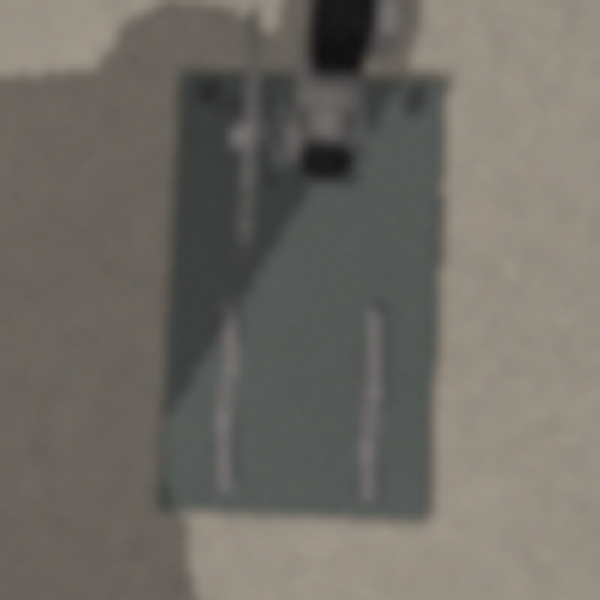

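```bash
cat >> h.py <<'E'
def go(x,y,z,yaw,base=None):
    """shift in tool axes (m), turn deg, from current pose to TCP x,y,z (mm), yaw rad"""
    s=env.state(); R=rpy(s['tcp_rot']); d=R.T@(np.array([x,y,z])-s['eef_pos'])/1000
    a=(yaw-s['tcp_rot'][2]+np.pi)%(2*np.pi)-np.pi
    return d.round(4), round(-np.degrees(a),2)
E
python3 - <<'E'
from h import *
c=env.get_calibration('wrist'); print(np.array(c['T_tool_cam']).round(2),c['intrinsics'],c['D'])
z=np.load('top.npz'); im,d=z['im'],z['d']; P=cloud(d,z['K'],z['D'],z['T'])
for n,(u,v),lo,hi in (('L',(198,356),28,42),('R',(597,368),46,60),('Rlow',(597,368),28,42)):
    u=int(u*.64);v=int(v*.64); w=P[v-25:v+25,u-22:u+22].reshape(-1,3)
    t=w[(w[:,2]>lo)&(w[:,2]<hi)&(abs(w[:,1]-P[v,u,1])<60)]; print(n,P[v,u].round(),len(t),np.median(t,0).round(1),cv2.minAreaRect(t[:,:2].astype(np.float32)))
print(go(470,-30,470,np.pi),go(470,-30,470,0))
E
```

```text
[[ 0.    0.96  0.28 78.6 ]
 [ 1.   -0.   -0.    0.08]
 [-0.    0.28 -0.96 21.02]
 [ 0.    0.    0.    1.  ]] [[275.84253274   0.         255.84843096]
 [  0.         275.84253274 190.21810262]
 [  0.           0.           1.        ]] [-0.01354786  0.          0.          0.          0.        ]
L [463. 359.  32.] 458 [461.7 364.9  33.3] ((461.52813720703125, 365.84942626953125), (75.72058868408203, 50.62832260131836), 19.116159439086914)
R [ 441. -358.   50.] 510 [ 441.  -359.6   51.9] ((439.7765197753906, -360.3863830566406), (75.42351531982422, 54.63496780395508), 0.9364433884620667)
Rlow [ 441. -358.   50.] 36 [ 442.2 -335.8   33.8] ((446.33258056640625, -338.7520751953125), (27.40182113647461, 80.30751037597656), 71.63433837890625)
(array([-0.4368, -0.449 , -0.0654]), np.float64(-25.6)) (array([-0.4368, -0.449 , -0.0654]), np.float64(154.4))
```

The right flask (440,-360) is the deep one: its top is at 52 mm. I'm moving over the press with the wrist camera on the robot side.

>>> {"name": "carry_out", "arguments": {
  "series": [
    [-0.428,-0.453,0.054,-25.6,1],
    [-0.428,-0.453,0.054,-25.6,1],
    [-0.428,-0.453,0.054,-25.6,1],
    [-0.428,-0.453,0.054,-25.6,1],
    [-0.428,-0.453,0.054,-25.6,1],
    [-0.428,-0.453,0.054,-25.6,1],
    [-0.428,-0.453,0.054,-25.6,1],
    [-0.428,-0.453,0.054,-25.6,1],
    [-0.428,-0.453,0.054,-25.6,1],
    [-0.428,-0.453,0.054,-25.6,1],
    [-0.428,-0.453,0.054,-25.6,1],
    [-0.428,-0.453,0.054,-25.6,1],
    [-0.428,-0.453,0.054,-25.6,1],
    [-0.428,-0.453,0.054,-25.6,1]
  ]
}}

```text
t: 1.85
eef_pos: [460.1, -28.7, 350.9]
tcp_rot: [3.142, 0.0, -3.14]
ft_force: [-0.6, -0.9, 0.3]
opening: 0.999
grip_force: 0.0
```

```bash
python3 - <<'E'
from h import *
im,d,K,D,T=cam('wrist'); np.savez('w1',im=im,d=d,K=K,D=D,T=T); s=env.state(); print(s['eef_pos'],s['tcp_rot'],s['joints'],T)
cv2.imwrite('pics/w1.png',cv2.resize(im[:,:,::-1],(800,600)))
E
```

```text
[460.129025   -28.83059452 350.91277973] [ 3.14153198e+00  3.03384172e-04 -3.13987367e+00] [-2.06029348e-01  3.34582887e-01  2.01085963e+00  1.70674512e-04
  7.95865796e-01 -1.77866406e+00] [[-2.54818370e-03 -9.60345248e-01 -2.78801922e-01  3.81493397e+02]
 [ 9.99996688e-01 -2.34619776e-03 -1.05815408e-03 -2.88686560e+01]
 [ 3.62068800e-04 -2.78803695e-01  9.60348046e-01  3.29868649e+02]
 [ 0.00000000e+00  0.00000000e+00  0.00000000e+00  1.00000000e+00]]
```

View pics/w1.png

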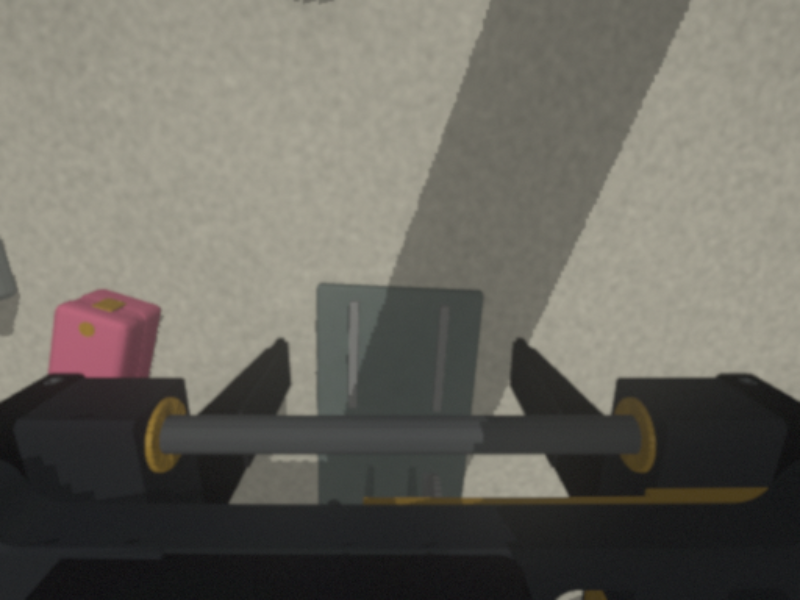

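The bed's front edge runs (318,284)–(482,291), with rails at columns ~353 and ~443. I'll fit the plate edges.

```bash
cat > plate.py <<'E'
from h import *
import sys
z=np.load(sys.argv[1]); im,K,D,T=[z[k] for k in('im','K','D','T')]
lab=cv2.cvtColor(im,cv2.COLOR_RGB2LAB).astype(int)
m=((lab[:,:,2]<lab[:,:,2][:20].min()+0) if 0 else (im[:,:,0].astype(int)-im[:,:,2]<0)).astype(np.uint8)
r0,r1,c0,c1=map(int,sys.argv[2:6])
k=np.zeros_like(m);k[r0:r1,c0:c1]=m[r0:r1,c0:c1]
k=cv2.morphologyEx(k,cv2.MORPH_CLOSE,np.ones((7,7)));k=cv2.morphologyEx(k,cv2.MORPH_OPEN,np.ones((5,5)))
print(im[200,240],im[200,300],im[220,150],k.sum())
n,l,st,_=cv2.connectedComponentsWithStats(k);k=(l==1+np.argmax(st[1:,4]))
v,u=np.nonzero(k);lo,hi=u.min(),u.max();t,b=v.min(),v.max();print(lo,hi,t,b)
def fit(uv):
    p=onplane(uv,12,K,D,T)[:,:2].astype(np.float32);a=cv2.fitLine(p,cv2.DIST_HUBER,0,.01,.01).ravel();return a
rows=range(t+12,b-8)
L=fit([(np.nonzero(k[r])[0].min()-.5,r) for r in rows]);R=fit([(np.nonzero(k[r])[0].max()+.5,r) for r in rows])
F=fit([(c,np.nonzero(k[:,c])[0].min()-.5) for c in range(lo+8,hi-8)])
ang=lambda a:np.degrees(np.arctan2(a[1],a[0]))
print('right',L[2:],ang(L),'left',R[2:],ang(R),'front',F[2:],ang(F))
def X(a,b):
    s=np.linalg.solve(np.c_[a[:2],-b[:2]],b[2:]-a[2:]);return a[2:]+s[0]*a[:2]
A,B=X(F,L),X(F,R);w=B-A;print('corners',A,B,'width',np.linalg.norm(w))
yv=w/np.linalg.norm(w);xv=np.array([yv[1],-yv[0]]);mid=(A+B)/2
print('yaw',ang(xv),'bed',mid+55*xv,'hinge',mid+170*xv)
E
python3 plate.py w1.npz 160 260 190 320
```

```text
[ 92 100  94] [67 71 67] [162 159 144] 6880
204 306 183 259
right [513.20294 -93.35077] -2.9165018 left [515.7988   31.60548] -2.2577188 front [466.32092  -35.596527] 87.58189
corners [463.98788 -90.84343] [469.23633   33.441208] width 124.39541
yaw -2.4181192 bed [521.5632  -31.02165] hinge [636.46075  -35.873688]
```

```bash
sed -i 's/^m=.*/m=(im[:,:,0].astype(float)*.955<im[:,:,2]).astype(np.uint8)/' plate.py; python3 plate.py w1.npz 160 260 190 320
python3 - <<'E'
from h import *
z=np.load('w1.npz');P=cloud(z['d'],z['K'],z['D'],z['T']);print(P[210,255],P[190,255],P[150,255])
# rails by height
w=P[185:262,200:315].reshape(-1,3);t=w[(w[:,2]>17)&(w[:,2]<24)];print(len(t))
for lo,hi in((-75,-45),(-15,15)):
    q=t[(t[:,1]>lo)&(t[:,1]<hi)];print(len(q),np.median(q,0),q[:,0].min(),q[:,0].max(),cv2.fitLine(q[:,:2].astype(np.float32),cv2.DIST_HUBER,0,.01,.01).ravel())
print(go(515,-359,350,np.pi), go(515,-359,350,np.pi))
E
```

```text
[ 92 100  94] [67 71 67] [162 159 144] 7808
203 308 182 259
right [520.63403 -94.97879] -2.9756386 left [507.96533  33.2437 ] -2.5450099 front [465.34473  -29.537104] 87.74806
corners [462.88934 -91.97714] [467.88358  35.02526] width 127.10056
yaw -2.251934 bed [520.344    -30.637085] hinge [635.2552   -35.155846]
[499.21693625 -29.49490361  11.47217697] [474.01149753 -29.54061193  10.25010611] [427.31275883 -29.64822145  -0.69443134]
763
385 [516.78319894 -65.84162639  18.97109208] 475.77215360708874 566.1925682865067 [ 9.9937493e-01 -3.5351347e-02  5.1893896e+02 -6.5952019e+01]
378 [519.6514304    2.94922342  18.981999  ] 478.7811037776733 565.6135013907829 [ 9.9900806e-01 -4.4530198e-02  5.2044165e+02  2.9780705e+00]
(array([-0.0543, -0.3303,  0.0009]), np.float64(0.1)) (array([-0.0543, -0.3303,  0.0009]), np.float64(0.1))
```

Bed point ≈ (520,-31), yaw ≈ -2.4° (rails 69 mm apart centre to centre, as expected). Next is the flask.

>>> {"name": "carry_out", "arguments": {
  "series": [
    [0.04,-0.331,0,0,1],
    [0.04,-0.331,0,0,1],
    [0.04,-0.331,0,0,1],
    [0.04,-0.331,0,0,1],
    [0.04,-0.331,0,0,1],
    [0.04,-0.331,0,0,1],
    [0.04,-0.331,0,0,1],
    [0.04,-0.331,0,0,1]
  ]
}}

```text
t: 2.9
eef_pos: [420.6, -359.3, 350.7]
tcp_rot: [3.141, -0.0, -3.14]
ft_force: [-0.7, 1.0, 0.6]
opening: 1.003
grip_force: 0.0
```

```bash
python3 - <<'E'
from h import *
im,d,K,D,T=cam('wrist'); s=env.state(); print(s['eef_pos'],s['tcp_rot'],s['joints'])
cv2.imwrite('pics/w2.png',im[:,:,::-1])
P=cloud(d,K,D,T); q=P.reshape(-1,3)
for lo,hi in((46,58),(28,40)):
    t=q[(q[:,2]>lo)&(q[:,2]<hi)&(abs(q[:,0]-440)<60)&(abs(q[:,1]+360)<50)]
    print(len(t),np.median(t,0).round(1),cv2.minAreaRect(t[:,:2].astype(np.float32)))
E
```

```text
[ 420.71541331 -359.18789813  350.81464392] [ 3.14111535e+00 -1.59404114e-04 -3.13986215e+00] [-8.26111772e-01  4.52704383e-01  1.79762097e+00  2.64067084e-04
  8.91726672e-01 -2.39880446e+00]
3052 [ 436.7 -362.    50.8] ((439.2913818359375, -361.7940368652344), (74.7824935913086, 51.51982879638672), 4.125958442687988)
86 [ 401.6 -364.2   36.7] ((402.1022033691406, -364.97308349609375), (3.648663282394409, 46.84147644042969), 3.97298526763916)
```

View pics/w2.png

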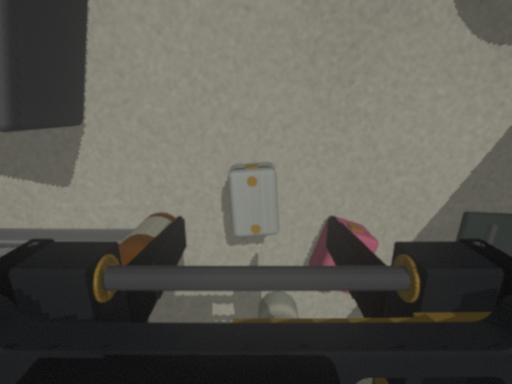

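```bash
python3 - <<'E'
from h import *
z=np.load('top.npz');P=cloud(z['d'],z['K'],z['D'],z['T'])[195:240,395:450].reshape(-1,3)
for a in range(20,150,20):
    t=P[(P[:,2]>a)&(P[:,2]<a+20)]
    if len(t): print(a,len(t),np.median(t,0).round(),t.min(0).round(),t.max(0).round())
s=np.load('scene.npz');im=s['im'];P=cloud(s['d'],s['K'],s['D'],s['T'])[190:230,100:128].reshape(-1,3)
for a in range(20,150,20):
    t=P[(P[:,2]>a)&(P[:,2]<a+20)]
    if len(t): print(a,len(t),np.median(t,0).round(),t.min(0).round(),t.max(0).round())
E
```

```text
20 125 [ 517. -514.   33.] [ 465. -569.   20.] [ 555. -453.   39.]
40 62 [ 491. -457.   51.] [ 465. -474.   40.] [ 516. -452.   60.]
60 70 [ 488. -459.   70.] [ 466. -476.   60.] [ 516. -453.   80.]
80 149 [ 490. -465.   92.] [ 466. -497.   80.] [ 515. -454.  100.]
100 87 [ 490. -471.  107.] [ 474. -491.  100.] [ 509. -462.  120.]
120 63 [ 489. -474.  138.] [ 479. -493.  122.] [ 502. -466.  140.]
140 37 [ 492. -481.  141.] [ 481. -491.  140.] [ 502. -467.  144.]
20 109 [ 513. -496.   32.] [ 492. -537.   20.] [ 538. -457.   40.]
40 53 [ 514. -475.   50.] [ 488. -507.   41.] [ 523. -458.   60.]
60 68 [ 517. -480.   69.] [ 490. -509.   60.] [ 523. -458.   80.]
80 121 [ 509. -481.   91.] [ 481. -507.   80.] [ 523. -458.  100.]
100 48 [ 503. -482.  107.] [ 493. -500.  100.] [ 517. -465.  119.]
120 42 [ 501. -481.  136.] [ 482. -494.  121.] [ 509. -470.  140.]
140 21 [ 497. -482.  142.] [ 485. -492.  141.] [ 508. -472.  146.]
```

The flask is at (439,-362), yaw 4.1°. I'll grip 12 mm towards the robot so the gripper's body clears the bottle at (491,-479).

>>> {"name": "carry_out", "arguments": {
  "series": [
    [-0.007,-0.0035,0.03,-4.2,1],
    [-0.007,-0.0035,0.06,-4.2,1],
    [-0.007,-0.0035,0.1,-4.2,1],
    [-0.007,-0.0035,0.13,-4.2,1],
    [-0.007,-0.0035,0.145,-4.2,1],
    [-0.007,-0.0035,0.145,-4.2,1],
    [-0.007,-0.0035,0.145,-4.2,0.4],
    [-0.007,-0.0035,0.145,-4.2,0.4],
    [-0.007,-0.0035,0.145,-4.2,0.4],
    [-0.007,-0.0035,0.145,-4.2,0.4],
    [-0.007,-0.0035,0.145,-4.2,0.4],
    [-0.007,-0.0035,0.145,-4.2,0.4]
  ]
}}

```text
t: 4.45
eef_pos: [427.2, -364.1, 205.8]
tcp_rot: [3.141, -0.0, -3.068]
ft_force: [-0.6, 3.1, 3.8]
opening: 0.547
grip_force: 30.0
```

>>> {"name": "carry_out", "arguments": {
  "series": [
    [0,0,-0.03,0,0.4],
    [0,0,-0.07,0,0.4],
    [0,0,-0.1,0,0.4],
    [-0.02,0.05,-0.1,1,0.4],
    [-0.036,0.11,-0.1,2,0.4],
    [-0.053,0.165,-0.1,3,0.4],
    [-0.07,0.22,-0.1,4,0.4],
    [-0.09,0.275,-0.1,5.5,0.4],
    [-0.105,0.326,-0.1,6.6,0.4],
    [-0.105,0.326,-0.1,6.6,0.4],
    [-0.105,0.326,-0.1,6.6,0.4],
    [-0.105,0.326,-0.1,6.6,0.4]
  ]
}}

```text
t: 5.95
eef_pos: [508.0, -32.4, 305.5]
tcp_rot: [3.142, -0.0, 3.098]
ft_force: [-0.9, -0.6, -5.1]
opening: 0.547
grip_force: 30.0
```

```bash
python3 - <<'E'
from h import *
im,d,K,D,T=cam('wrist'); s=env.state(); print(s['eef_pos'],s['tcp_rot'],s['opening'],s['grip_force'],s['ft_force'])
cv2.imwrite('pics/w3.png',im[:,:,::-1]); np.savez('w3',im=im,d=d,K=K,D=D,T=T)
P=cloud(d,K,D,T); q=P.reshape(-1,3)
tz=s['eef_pos'][2]-171-35+52
t=q[(abs(q[:,2]-tz)<6)&(abs(q[:,0]-520)<70)&(abs(q[:,1]+31)<40)]
print(tz,len(t),np.median(t,0).round(1),t.min(0),t.max(0),cv2.minAreaRect(t[:,:2].astype(np.float32)))
E
```

```text
[508.01040595 -32.50867585 305.59298179] [ 3.14155601e+00 -2.26024767e-04  3.09814031e+00] 0.5460092768608731 29.967112094163895 [ 0.77226831 -0.01901898 -4.27400871]
151.59298178799543 7484 [502.4 -32.6 150.4] [481.92723988 -67.62368386 145.5935401 ] [549.58494005   3.66408261 157.58900935] ((515.5009155273438, -32.75694274902344), (71.36772155761719, 66.11577606201172), 87.62774658203125)
```

View pics/w3.png

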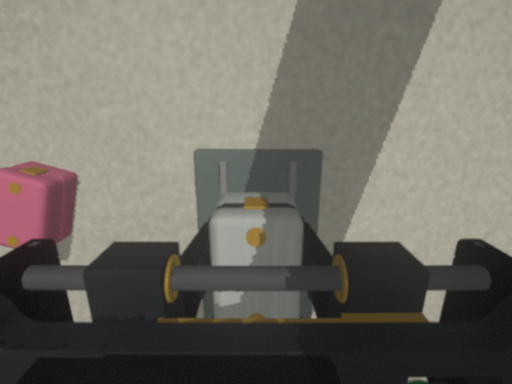

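The flask is held square to the rails (rails at columns 222/293, flask 210–302). Lowering.

>>> {"name": "carry_out", "arguments": {
  "series": [
    [0,0.0017,0.03,0,0.4],
    [0,0.0017,0.06,0,0.4],
    [0,0.0017,0.075,0,0.4],
    [0,0.0017,0.082,0,0.4],
    [0,0.0017,0.085,0,0.4],
    [0,0.0017,0.087,0,0.4],
    [0,0.0017,0.087,0,0.4],
    [0,0.0017,0.087,0,0.4]
  ]
}}

```text
t: 7.0
eef_pos: [508.3, -29.7, 219.1]
tcp_rot: [-3.142, 0.001, 3.1]
ft_force: [-0.6, 0.2, -3.9]
opening: 0.545
grip_force: 30.0
```

>>> {"name": "carry_out", "arguments": {
  "series": [
    [0,0,0.001,0,0.4],
    [0,0,0.002,0,0.4],
    [0,0,0.002,0,0.4]
  ]
}}

```text
t: 7.38
eef_pos: [508.2, -29.8, 217.8]
tcp_rot: [-3.142, 0.001, 3.1]
ft_force: [-4.0, 0.1, 11.6]
opening: 0.543
grip_force: 30.0
```

>>> {"name": "carry_out", "arguments": {
  "series": [
    [0,0,-0.001,0,1],
    [0,0,-0.001,0,1],
    [0,0,-0.001,0,1],
    [0,0,-0.001,0,1],
    [0,0,-0.03,0,1],
    [0,0,-0.09,0,1],
    [0,0,-0.15,0,1],
    [0,0,-0.21,0,1],
    [0,0,-0.27,0,1],
    [0,0,-0.34,0,1],
    [0,0,-0.34,0,1],
    [-0.05,0,-0.34,0,1],
    [-0.09,0,-0.34,0,1],
    [-0.09,0,-0.34,0,1],
    [-0.09,0,-0.34,0,1]
  ]
}}

```text
t: 9.25
eef_pos: [597.9, -33.5, 555.7]
tcp_rot: [3.141, -0.002, 3.1]
ft_force: [-0.5, 0.6, 1.0]
opening: 0.999
grip_force: 0.0
```

```bash
python3 - <<'E'
from h import *
im,d,K,D,T=cam('wrist'); s=env.state(); print(s['eef_pos'],s['tcp_rot'],s['opening'],s['ft_force'])
cv2.imwrite('pics/w4.png',cv2.resize(im[:,:,::-1],(800,600))); np.savez('w4',im=im,d=d,K=K,D=D,T=T)
P=cloud(d,K,D,T); q=P.reshape(-1,3)
t=q[(abs(q[:,2]-64)<5)&(abs(q[:,0]-520)<50)&(abs(q[:,1]+31)<45)]
print('flask',len(t),np.median(t,0).round(1),cv2.minAreaRect(t[:,:2].astype(np.float32)))
for a in range(90,340,10):
    t=q[(q[:,2]>a)&(q[:,2]<a+10)&(abs(q[:,0]-625)<80)&(abs(q[:,1]+36)<50)]
    if len(t): print(a,len(t),np.median(t,0).round(1),t.min(0).round(1),t.max(0).round(1))
E
```

```text
[597.53521645 -33.51353647 556.23855565] [ 3.14138388e+00 -1.07813329e-03  3.09972598e+00] 1.003156222260108 [-0.50331031  0.82058457  0.19797433]
flask 1390 [520.2 -30.8  62.9] ((521.34130859375, -30.988452911376953), (50.88731002807617, 75.13399505615234), 86.68668365478516)
90 128 [629.8 -15.   97.3] [580.  -60.9  90.1] [6.925e+02 2.000e-01 1.000e+02]
100 113 [628.5 -21.5 105.4] [580.8 -60.6 100. ] [ 6.559e+02 -4.000e-01  1.100e+02]
110 151 [640.3 -19.2 111.2] [582.6 -57.8 110. ] [686.7  -3.1 119.9]
120 43 [610.   -7.6 125.8] [586.9 -10.9 120.1] [686.2  -2.7 130. ]
130 74 [636.2  -6.6 136.8] [593.2 -10.  130. ] [679.    5.9 140. ]
140 112 [637.5  -5.9 144.7] [604.4 -10.  140. ] [667.1   5.6 149.8]
150 41 [639.3  -7.2 151.5] [620.4  -8.9 150. ] [656.9  -5.2 153. ]
170 3 [633.1 -27.8 176.2] [633.  -45.5 172.4] [633.6 -27.7 178.7]
190 3 [627.7 -28.  199.4] [627.1 -45.9 198.9] [627.8 -25.4 199.6]
200 39 [626.6 -36.9 206.7] [600.1 -49.3 200.1] [628.  -23.1 209.9]
210 456 [619.1 -35.4 216.1] [600.1 -50.1 210.3] [648.2 -23.2 220. ]
220 106 [631.1 -36.  222. ] [604.4 -45.5 220. ] [636.2 -27.6 229.5]
230 55 [633.4 -35.8 234.7] [632.4 -45.2 230.1] [635.5 -27.7 239.9]
240 54 [633.4 -36.9 245.6] [632.9 -44.9 240.3] [634.9 -27.9 249.8]
250 20 [633.6 -36.3 252. ] [632.9 -44.6 250.3] [634.7 -28.1 254.1]
260 60 [630.3 -36.6 266.2] [629.4 -47.3 262.5] [634.2 -26.2 270. ]
270 107 [630.9 -38.7 275.7] [629.6 -56.2 270. ] [636.6 -25.6 279.8]
280 140 [631.2 -40.5 285.4] [629.9 -56.3 280.2] [637.2 -25.8 290. ]
290 140 [631.6 -39.8 295.3] [630.  -55.9 290.1] [636.4 -26.1 300. ]
300 170 [631.8 -41.  304.9] [630.2 -56.2 300. ] [637.2 -25.6 309.9]
310 272 [635.4 -48.3 313.9] [630.5 -56.  310.1] [649.9 -25.8 320. ]
320 452 [637.8 -36.7 325.2] [630.7 -47.5 320. ] [649.1 -26.2 327.8]
```

View pics/w4.png

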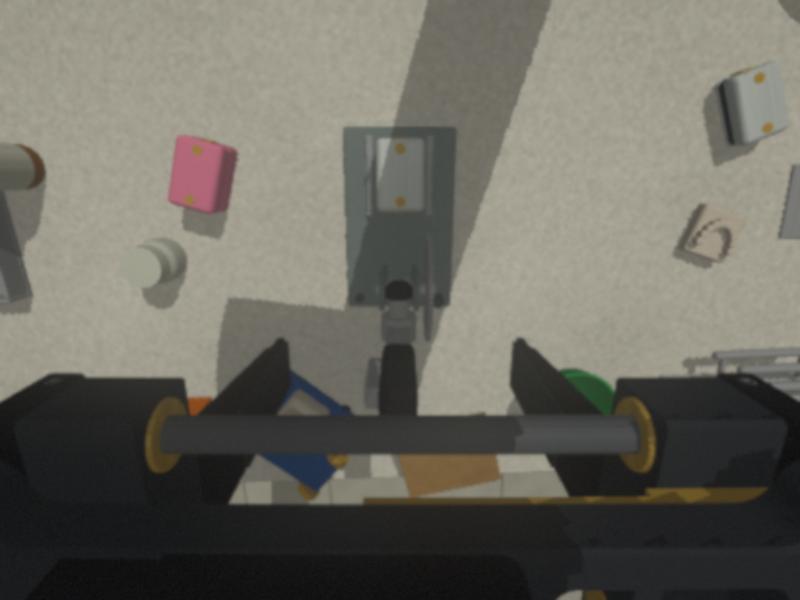

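Flask sits at (521.3,-31.0), square on the bed. The lever leans back slightly (θ≈1.605), with the grip centre at about (642.5,-40.7,294). I'll go over it, down, and check before squeezing.

>>> {"name": "carry_out", "arguments": {
  "series": [
    [-0.025,-0.0053,0,0,1],
    [-0.0453,-0.0053,0,0,1],
    [-0.0453,-0.0053,0,0,1],
    [-0.0453,-0.0053,0.03,0,1],
    [-0.0453,-0.0053,0.06,0,1],
    [-0.0453,-0.0053,0.08,0,1],
    [-0.0453,-0.0053,0.091,0,1],
    [-0.0453,-0.0053,0.091,0,0.5],
    [-0.0453,-0.0053,0.091,0,0.5],
    [-0.0453,-0.0053,0.091,0,0.5],
    [-0.0453,-0.0053,0.091,0,0.5]
  ]
}}

```text
t: 10.68
eef_pos: [643.1, -40.8, 466.1]
tcp_rot: [-3.142, 0.001, 3.1]
ft_force: [-0.7, -0.5, 0.6]
opening: 0.637
grip_force: 0.0
```

Now close, shifting 3 mm left as the button goes in.

>>> {"name": "carry_out", "arguments": {
  "series": [
    [0,0,0.001,0,0.35],
    [0,0,0.001,0,0.33],
    [0,0,0.001,0,0.33],
    [0,0,0.001,0,0.33],
    [0,0,0.001,0,0.33],
    [0,0.001,0.001,0,0.1],
    [0,0.002,0.001,0,0.1],
    [0,0.003,0.001,0,0.1],
    [0,0.003,0.001,0,0.1],
    [0,0.003,0.001,0,0.1]
  ]
}}

```text
t: 11.92
eef_pos: [643.3, -37.3, 464.7]
tcp_rot: [3.141, 0.0, 3.1]
ft_force: [1.1, 6.0, -0.5]
opening: 0.241
grip_force: 30.0
```

>>> {"name": "carry_out", "arguments": {
  "series": [
    [0.0018,0,0,0,0.1],
    [0.0118,0,0,0,0.1],
    [0.0217,0,0.0003,0,0.1],
    [0.0317,0,0.0013,0,0.1],
    [0.0416,0,0.0028,0,0.1],
    [0.0416,0,0.0028,0,0.1]
  ]
}}

```text
t: 12.68
eef_pos: [601.5, -35.5, 462.3]
tcp_rot: [3.141, 0.002, 3.1]
ft_force: [-0.3, 8.2, 1.8]
opening: 0.243
grip_force: 30.0
```

>>> {"name": "carry_out", "arguments": {
  "series": [
    [0.0195,0,0.0043,0,0.1],
    [0.0384,0,0.0106,0,0.1],
    [0.0567,0,0.0188,0,0.1],
    [0.074,0,0.0287,0,0.1],
    [0.0902,0,0.0404,0,0.1],
    [0.1052,0,0.0535,0,0.1],
    [0.1189,0,0.0682,0,0.1],
    [0.1309,0,0.0841,0,0.1],
    [0.1414,0,0.1011,0,0.1],
    [0.1501,0,0.1191,0,0.1],
    [0.1569,0,0.1378,0,0.1],
    [0.1619,0,0.1572,0,0.1],
    [0.1619,0,0.1572,0,0.1],
    [0.1619,0,0.1572,0,0.1]
  ]
}}

```text
t: 14.42
eef_pos: [438.0, -28.4, 303.6]
tcp_rot: [3.139, -0.008, 3.099]
ft_force: [-10.5, 12.8, -4.1]
opening: 0.237
grip_force: 30.0
```

```bash
python3 - <<'E'
from h import *
s=env.state(); print(s['eef_pos'],s['ft_force'],s['opening'])
im,d,K,D,T=cam('scene'); cv2.imwrite('pics/s2.png',cv2.resize(im[120:260,170:340,::-1],None,fx=4.5,fy=4,interpolation=cv2.INTER_CUBIC))
E
```

```text
[437.95671125 -28.36955528 303.5965297 ] [-10.50442738  12.78381439  -4.09174088] 0.23737800830041736
```

View pics/s2.png

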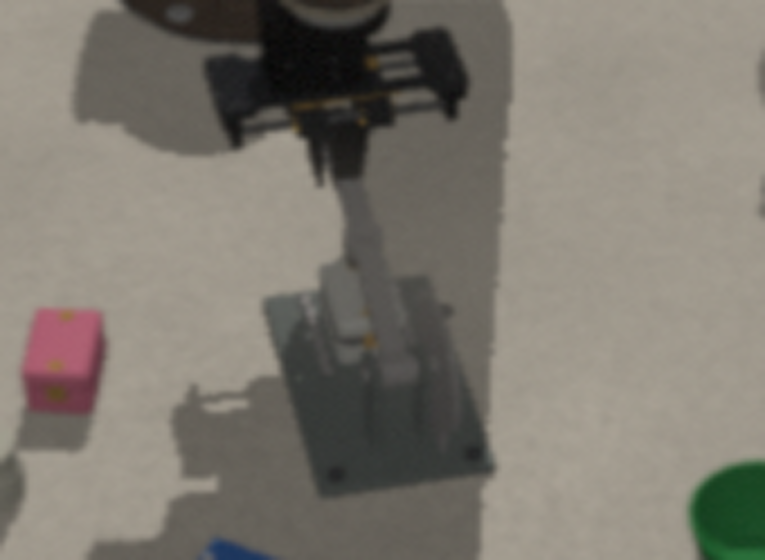

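>>> {"name": "carry_out", "arguments": {
  "series": [
    [0.0017,0,0.0098,0,0.1],
    [0.003,0,0.0198,0,0.1],
    [0.0037,0,0.0297,0,0.1],
    [0.004,0,0.038,0,0.1],
    [0.004,0,0.038,0,0.1],
    [0.004,0,0.038,0,0.1]
  ]
}}

```text
t: 15.22
eef_pos: [433.6, -28.1, 265.6]
tcp_rot: [3.139, -0.01, 3.099]
ft_force: [-13.4, 11.5, -3.2]
opening: 0.238
grip_force: 30.0
```

```bash
python3 - <<'E'
from h import *
s=env.state(); print(s['eef_pos'],s['ft_force'],s['opening'])
for n in('scene','top'):
    im,d,K,D,T=cam(n); q=cloud(d,K,D,T).reshape(-1,3)
    for a in range(480,660,20):
        yc=-36.1-(a+10-635.5)*.042
        t=q[(q[:,0]>a)&(q[:,0]<a+20)&(abs(q[:,1]-yc)<7)&(q[:,2]>75)&(q[:,2]<130)]
        if len(t)>5: print(n,a,len(t),np.median(t,0).round(1))
E
```

```text
[433.5552906  -28.13457486 265.60019979] [-13.38333042  11.53084934  -3.18078298] 0.23801994265717874
scene 480 21 [492.3 -29.2 123.5]
scene 500 13 [507.7 -32.1 120.6]
scene 520 24 [533.3 -31.6 119.7]
scene 540 20 [550.6 -33.9 114.2]
scene 560 20 [570.  -34.6 112.6]
scene 580 20 [588.6 -36.6 109.8]
scene 600 23 [609.1 -35.6 105.5]
scene 620 14 [627.8 -35.6 105.4]
scene 640 33 [646.9 -36.  101.9]
top 480 34 [490.4 -29.5 123.2]
top 500 48 [509.6 -30.8 120.8]
top 520 39 [531.  -31.9 126.5]
top 540 35 [550.2 -32.6 115.3]
top 560 40 [569.9 -32.7 111.6]
top 580 42 [590.2 -34.2 108. ]
top 600 38 [609.2 -35.7 105.9]
top 620 37 [630.2 -35.7 105.4]
top 640 15 [644.  -35.9 103. ]
```

```bash
python3 - <<'E'
from h import *
im,d,K,D,T=cam('wrist'); q=cloud(d,K,D,T).reshape(-1,3)
for a in range(385,480,8):
  for lo,hi in((-60,-43),(-43,-36),(-36,-20),(-20,-10)):
    t=q[(q[:,0]>a)&(q[:,0]<a+8)&(q[:,1]>lo)&(q[:,1]<hi)&(q[:,2]>50)&(q[:,2]<190)]
    if len(t)>5: print(a,lo,len(t),np.median(t,0).round(1),t[:,2].min().round(),t[:,2].max().round())
cv2.imwrite('pics/w5.png',im[100:340,120:400,::-1].repeat(2,0).repeat(2,1))
E
```

```text
393 -60 2333 [397.2 -51.6 172.1] 157.0 178.0
393 -43 640 [397.7 -40.6 170.4] 156.0 178.0
393 -20 540 [398.8 -12.3 170. ] 156.0 178.0
401 -60 2322 [406.3 -51.5 176.9] 175.0 190.0
401 -43 1066 [406.4 -39.3 176.3] 119.0 190.0
401 -36 2860 [407.  -28.  169.7] 116.0 190.0
401 -20 1595 [407.2 -14.9 176. ] 116.0 190.0
409 -60 837 [411.  -51.2 176.4] 174.0 181.0
409 -43 400 [411.5 -40.  175.8] 118.0 181.0
409 -36 902 [412.1 -27.7 137.1] 130.0 181.0
409 -20 722 [412.2 -14.6 175.9] 119.0 190.0
417 -60 200 [420.  -44.4 108.8] 80.0 130.0
417 -43 522 [420.3 -40.4 124.4] 74.0 171.0
417 -36 197 [418.4 -27.9 136.5] 135.0 138.0
417 -20 549 [421.3 -13.4 124. ] 74.0 170.0
425 -43 95 [428.9 -40.7 150. ] 137.0 161.0
425 -20 93 [428.8 -14.8 151.8] 138.0 161.0
433 -43 134 [437.9 -40.8 133. ] 128.0 151.0
433 -36 351 [437.7 -28.3 133.8] 132.0 136.0
433 -20 140 [437.8 -15.3 134.2] 128.0 154.0
441 -43 120 [444.4 -38.4 130.2] 125.0 141.0
441 -36 407 [445.  -28.  132.7] 131.0 134.0
441 -20 104 [443.8 -17.8 131.3] 127.0 144.0
449 -43 70 [451.9 -39.4 127. ] 124.0 131.0
449 -36 130 [450.5 -27.6 131.8] 130.0 133.0
449 -20 39 [451.3 -18.4 129.7] 127.0 132.0
```

View pics/w5.png

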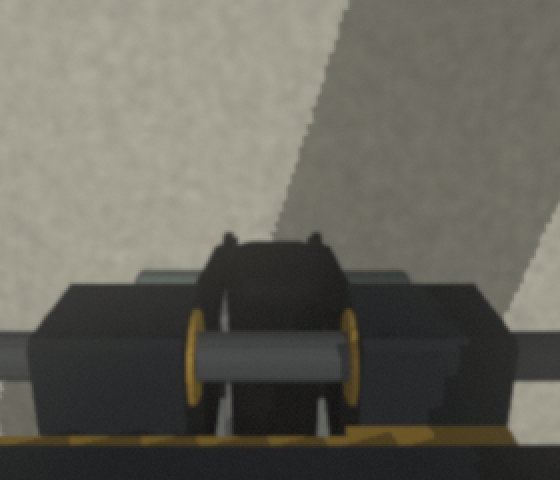

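The grip sits about 27 mm above the grasp point: the fingers slid and the lever stopped at ≈0.14 rad. I'll open, re-centre on the grip and squeeze again.

>>> {"name": "carry_out", "arguments": {
  "series": [
    [0,0,0,0,0.6],
    [0,-0.001,0,0,0.6],
    [0,-0.001,0,0,0.6],
    [-0.004,-0.001,-0.01,0,0.6],
    [-0.004,-0.001,-0.02,0,0.6],
    [-0.004,-0.001,-0.027,0,0.6],
    [-0.004,-0.001,-0.027,0,0.6],
    [-0.004,-0.001,-0.027,0,0.6]
  ]
}}

```text
t: 16.38
eef_pos: [439.8, -30.2, 293.7]
tcp_rot: [3.141, 0.0, 3.1]
ft_force: [-0.0, 0.3, -0.5]
opening: 0.603
grip_force: 0.0
```

```bash
cat > lev.py <<'E'
from h import *
s=env.state(); print(s['eef_pos'],s['ft_force'],s['opening'])
im,d,K,D,T=cam('top'); q=cloud(d,K,D,T).reshape(-1,3)
yc=-36.1-(q[:,0]-635.5)*.042
t=q[(q[:,0]>480)&(q[:,0]<600)&(abs(q[:,1]-yc)<6)&(q[:,2]>85)&(q[:,2]<140)]
for _ in range(3):
    p=np.polyfit(t[:,0],t[:,2],1); e=t[:,2]-np.polyval(p,t[:,0]); t=t[abs(e)<3]
print(len(t),'theta by slope',np.arctan(-p[0]),'by height',[(np.polyval(p,x)-102)/(635.5-x) for x in(490,540)])
im,d,K,D,T=cam('wrist'); q=cloud(d,K,D,T).reshape(-1,3)
x0=s['eef_pos'][0]
t=q[(abs(q[:,1]+28)<6)&(abs(q[:,0]-x0-6)<5)&(q[:,2]>60)&(q[:,2]<150)]
if len(t): print('grip top',np.median(t,0).round(1))
E
python3 lev.py
```

```text
[439.81871799 -30.19163372 293.69317882] [-0.00949565  0.32880047 -0.45034056] 0.6029794610234983
128 theta by slope 0.15058469596821283 by height [np.float64(0.15182199753546083), np.float64(0.15186842426184338)]
grip top [443.9 -27.9 133. ]
```

>>> {"name": "carry_out", "arguments": {
  "series": [
    [0.001,0.001,0.001,0,0.1],
    [0.001,0.001,0.001,0,0.1],
    [0.001,0.001,0.001,0,0.1],
    [0.001,0.001,0.001,0,0.1],
    [0.001,0.001,0.001,0,0.1],
    [0.001,0.001,0.001,0,0.1],
    [0.001,0.001,0.001,0,0.1],
    [0.001,0.001,0.004,0,0.1],
    [0.0015,0.001,0.007,0,0.1],
    [0.002,0.001,0.01,0,0.1],
    [0.002,0.001,0.01,0,0.1]
  ]
}}

```text
t: 17.85
eef_pos: [437.7, -28.3, 283.4]
tcp_rot: [3.14, -0.001, 3.099]
ft_force: [1.5, 13.5, -3.6]
opening: 0.24
grip_force: 30.0
```

```bash
python3 lev.py
```

```text
[437.73867288 -28.32384128 283.44189651] [ 1.45966826 13.45999366 -3.60731979] 0.24012256744224497
131 theta by slope 0.10792259744068836 by height [np.float64(0.10635606778721542), np.float64(0.10531549563157956)]
grip top [441.  -28.  124.4]
```

>>> {"name": "carry_out", "arguments": {
  "series": [
    [0,0.001,0.002,0,0.1],
    [0.0003,0.001,0.004,0,0.1],
    [0.0005,0.001,0.006,0,0.1],
    [0.0007,0.001,0.008,0,0.1],
    [0.0008,0.001,0.01,0,0.1],
    [0.0009,0.001,0.012,0,0.1],
    [0.001,0.001,0.014,0,0.1],
    [0.001,0.001,0.014,0,0.1]
  ]
}}

```text
t: 18.95
eef_pos: [436.9, -27.9, 269.6]
tcp_rot: [3.141, -0.0, 3.099]
ft_force: [-2.0, 5.4, 0.8]
opening: 0.239
grip_force: 30.0
```

```bash
python3 lev.py
```

```text
[436.86154432 -27.91990488 269.55825543] [-2.01198329  5.4411659   0.78577134] 0.2394842236670242
118 theta by slope 0.04668011772362948 by height [np.float64(0.04350517947957739), np.float64(0.04182514090994651)]
grip top [440.2 -27.7 111.1]
```

>>> {"name": "carry_out", "arguments": {
  "series": [
    [0,0,0.002,0,0.1],
    [0,0,0.004,0,0.1],
    [0,0,0.0065,0,0.1],
    [0,0,0.0065,0,0.1],
    [0,0,0.0065,0,0.1]
  ]
}}

```text
t: 19.68
eef_pos: [436.8, -27.9, 263.0]
tcp_rot: [3.141, -0.001, 3.099]
ft_force: [-3.2, 5.8, 1.2]
opening: 0.236
grip_force: 30.0
```

```bash
python3 lev.py; python3 - <<'E'
from h import *
im,d,K,D,T=cam('top'); P=cloud(d,K,D,T); q=P.reshape(-1,3)
t=q[(abs(q[:,0]-600)<60)&(abs(q[:,1]+75)<15)&(abs(q[:,2])<30)];print('plate z (12)',np.median(t[:,2]))
E
```

```text
[436.81217999 -27.92154288 263.04154755] [-3.20930527  5.78395607  1.21906347] 0.23626244595503443
100 theta by slope 0.014060386032534712 by height [np.float64(0.012120351640971286), np.float64(0.011104141683750244)]
grip top [439.9 -27.5 104.9]
plate z (12) 12.158554993405573
```

>>> {"name": "carry_out", "arguments": {
  "series": [
    [0,0,0.001,0,0.1],
    [0,0,0.001,0,0.1],
    [0,0,0.001,0,0.1],
    [0,0,0.001,0,0.6],
    [0,0,0.001,0,0.6],
    [0,0,0.001,0,0.6],
    [0,0,0.001,0,0.6],
    [0,0,-0.03,0,0.6],
    [0,0,-0.08,0,0.6],
    [0,0,-0.14,0,0.6],
    [0,0,-0.14,0,0.6],
    [0,0,-0.14,0,0.6]
  ]
}}

```text
t: 21.32
eef_pos: [436.7, -28.0, 402.9]
tcp_rot: [3.142, 0.0, 3.1]
ft_force: [0.5, -0.0, -0.6]
opening: 0.601
grip_force: 0.0
```

```bash
python3 lev.py; python3 - <<'E'
from h import *
im,d,K,D,T=cam('wrist'); cv2.imwrite('pics/w6.png',cv2.resize(im[:,:,::-1],(800,600))); q=cloud(d,K,D,T).reshape(-1,3)
t=q[(abs(q[:,1]+30)<5)&(q[:,0]>410)&(q[:,0]<470)&(q[:,2]>80)&(q[:,2]<130)]
if len(t)>5:p=np.polyfit(t[:,0],t[:,2],1);print('grip top at 440',np.polyval(p,440),'slope',p[0],len(t))
E
```

```text
[436.73119411 -28.00950909 402.93742641] [ 0.49063437 -0.0176895  -0.62102452] 0.6005271943613988
88 theta by slope 0.023666245652594266 by height [np.float64(0.013604480004667774), np.float64(0.008334226048359787)]
grip top [442.3 -28.  104.4]
grip top at 440 104.18934458799627 slope 0.005778586427547456 524
```

View pics/w6.png

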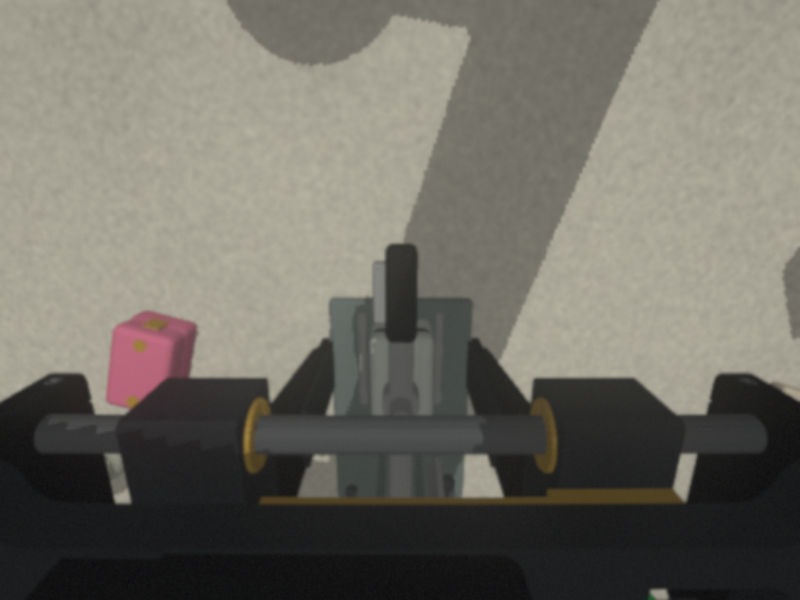

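The lever is level (within about 0.01 rad). The button is out at (378,290), and the flask sits between the rails at (400,370). Handing in.

```bash
python3 -c "
from cell import env
print(env.job_done())"
```

```text
the job is handed in; nothing more can be done
None
```

The deep flask is in the middle of the press bed between the rails, and the lever is locked level to within about 0.01 rad, so the foot should be about half in (not measured directly). The fingers slid on the first swing and the lever stopped at about 0.14 rad, so I released it, gripped it again and finished the swing; the job is handed in, with no verdict returned.

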